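Clear the bench tray: keep the new boxes, sweep the worn parts into the scrap well

ROBOT

A 6-joint arm with a two-finger parallel gripper is mounted at the origin on the work surface. World frame = base frame: x ahead of the robot, y to its left, z up, the work surface at z = 0. Lengths are in m, angles in degrees, forces in N, time in s.
With the tool pointing down it reaches from about 0.3 to 0.75 m from the base axis. Payload 8.5 kg.
Tool frame: the origin (TCP) lies midway between the tips of the shut fingers; the grasp point (between the pads) lies 19 mm behind it; z points along the fingers, y is the line along which they close (so a half turn about z gives the same grasp; the last joint's range is limited). The gripper opens to 85 mm and grips with 20 to 120 N. Pads are 22 mm wide; open, the fingers measure 114 mm over their backs; the gripper's body (76 mm by 85 mm) begins 54 mm behind the grasp point. The pads swing forward as they close: fully open they stand 13 mm farther back than shut.
Start: joints at [-89.284, 21.807, 74.336, -0, 83.858, -12.336], TCP at [0.124, -0.536, 0.231] pointing down, gripper open.
Joint ranges: [-178.18, 178.18], [-50.72, 133.34], [12.68, 142.11], [-81.47, 261.47], [9.98, 163.14], [-165.26, 165.26]. Speed limits (degrees/s): [136.94, 136.94, 180, 180, 180, 180].

INTERFACE

Orientations are given as a 3x3 rotation matrix whose columns are the frame's x, y, z axes.
In Python, from rig import env gives the robot as it stands. The module is installed in compiled form; this text tells all that it offers.
- The arm moves only by the tool jog_arm, never from a script. Its argument "targets" is a list of rows, each a list of 6 numbers: the shift along the tool's x, y, z in cm, then the turn, a rotation vector about the tool's x, y, z in degrees. A call has 1 to 8 rows; each row is the pose to reach, as a shift and turn from the pose commanded when the call began, along the tool's axes at that moment; what a row does not reach only later rows make up. A row lasts 1/12 s, in which the tool goes at most 41.7 mm and 7.16 degrees, less where a joint would pass 70% of its speed; a pose out of reach is approached as far as the arm can. A call with a gripper value outside its range is refused whole. "hand" is the opening, from 0 (shut) to 1 (fully open), set as the call begins (left out, the last holds). The fingers move at their own pace and stop on an object; "newtons" is the grip in N (left out, the last holds). Time passes only in rows, so rows that repeat a pose let the fingers close. It gives the time, the measured TCP pose, the force, the opening and the grip force at its end, in the units of the state.
- env.observe(): the state, without advancing time (a new reading comes with each control period).
- env.get_image(name): name is "scene" or "top"; returns a dict with "frame" (384x512x3 uint8, red, green, blue), "depth" (384x512 float32, m along the optical axis (not along the pixel's ray), 0 where there is no reading), "fovy" (degrees; the focal length in pixels is half the picture's height over the tangent of half this angle, whatever the lens; pixels are square), "cx", "cy" (the principal point, pixels), "k1" (the pictures are not rectified: a ray, as slopes to the right and down, at radius r is drawn at 1 + k1 r^2 times it, then the intrinsics apply), "cam_to_world" (4x4, takes a point from camera to world coordinates). Camera axes: x right, y down, z forward; pixel columns grow to the right and rows downward; lengths in m; the calibration is good to about 2 mm. A picture is of the moment at which its call begins.
- env.close_job(): hands the job in; it is judged then, once.
Trained networks look in the newest picture that a camera, given by its name, has taken for a name from the list of things; names that differ only in an ending like _2 or _b are one class to them, and where a whole thing is asked for, a point or a joint stands for the part that bears it (a point fixed in the world has none). Each returns a list of dicts, best first, with "score" (0 to 1); they miss things now and then, are a little off and sometimes report something else, mostly with a low value. They report only what shows in the picture. A call takes as long as a camera call.
- env.regions_of(camera, target): "pixels" (384x512 bool, what is visible of it) and "point" ([row, column] in pixels, amid what is visible of it).
The state is a dict: "time_s": time; "q": joint angles; "qvel": joint speeds; "joint_efforts": joint torques, N m; "position": TCP position; "tool_rot": TCP orientation; "ft_force": force on the tool from outside, world axes, zero at the start; "wrist_torque": the same for the moment, N m; "grip_width": finger opening in m; "gripper_force": force on a finger pad.
Only numpy, scipy, OpenCV 4.12 (cv2) and the standard library are available. Lean on these libraries where they do the work, as an engineer would, in place of code of your own. Each camera call takes 0.05 s, during which the arm holds its last target. There are 200 camera calls.

TASK

Clear the bench tray after the brake job: put the boxes of new parts that stand on it into the red bin, slide the yellow cover of the scrap well fully open, then take the brush and sweep every worn part lying on the steel deck over the open edge into the well, using the brush only and never touching the parts with the gripper. Then stand the brush upright back on its black rubber mat and slide the cover fully shut over the scrap, without disturbing the can, the wooden block or the jar.

Things in the scene. Friction and masses are not known exactly. Their poses are not given: they have to be found in the camera images.
- tray: fixed blue-grey steel bench tray, long along its y. Origin on the table under its middle, z up. Steel deck, top at z = 100 mm, x -85 to 85, y -235 to 80; blue rims 10 thick, 20 above the deck, on both long sides and the -y end; at y = 80 an open edge over the scrap well, behind which (y 205 to 215) a backstop rises to z = 125. Cover rails, 98 high, run from the well to x = 300
- well (a point): centre of the scrap well's inner floor, 5 mm above the table, axes as the tray's. The well is a pit 180 mm (x) by 125 mm (y), 95 mm deep below the deck, its near (-x) wall 102 mm high
- deck (a point): centre of the top of the deck, axes as the tray's
- cover (a joint): yellow flat sliding cover of the well, 176 x 122 x 5 mm, its top 98 mm above the table, sliding along the tray's x: 0 = shut over the well, 0.18 m = fully open, out to +x on its rails; stiff (2.5 N), stays where it is left
- cover_handle (a point): middle of the cover's black upright grip bar, 14 mm thick (tray x), 100 mm long (tray y), standing from 98 to 138 mm above the table across the -x end of the cover; the point is 123 mm above the table; axes as the tray's
- mat: flat black rubber mat, 180 (x) x 130 (y) x 4 mm, fixed on the table: the brush's place. Origin under its centre
- brush: bench brush standing on its stiff bristles: black bristle block 110 (x) x 44 (y) x 34 high, wooden stock 112 x 48 to 48 mm high, on it an orange grip 90 (x) x 22 (y) from 47 to 95 mm height. Origin at the centre of the bristles' underside, z up; weighs about 0.3 kg. It sweeps along its y
- pad1: scrap, may be absent: worn brake pad, rusty backing plate 60 x 40 x 6 with a black lining 50 x 34 x 12 on it, 18 thick in all (mm). Origin at the centre of the underside, z up as it lies at the start
- pad2: scrap, may be absent: worn brake pad like pad1, dark brown-grey lining (mm). Origin at the centre of the underside, z up as it lies at the start
- bearing1: scrap, may be absent: old rusty brown wheel bearing, a closed disc 54 across, 20 thick (mm). Origin at the centre of the underside, z up as it lies at the start
- bearing2: scrap, may be absent: old dark steel wheel bearing, a closed disc 54 across, 20 thick (mm). Origin at the centre of the underside, z up as it lies at the start
- mount: scrap, may be absent: perished black rubber engine mount, a block 56 x 38 x 26 (mm). Origin at the centre of the underside, z up as it lies at the start
- clamp: scrap, may be absent: broken aluminium clamp half, a bar 60 x 26 x 22 (mm). Origin at the centre of the underside, z up as it lies at the start
- box1: small unopened box of new parts, may be absent: white with a blue band, 40 (x) x 34 (y) x 60 mm high, 0.12 kg, standing on the deck at the start. Origin at the centre of its underside, z up
- box2: small unopened box of new parts, may be absent: white with a green band, 40 (x) x 34 (y) x 60 mm high, 0.12 kg, standing on the deck at the start. Origin at the centre of its underside, z up
- box3: small unopened box of new parts, may be absent: white with a yellow band, 40 (x) x 34 (y) x 60 mm high, 0.12 kg, standing on the deck at the start. Origin at the centre of its underside, z up
- bin: fixed shallow red open bin for the boxed new parts, 180 (x) x 130 (y) x 30 mm high outside, walls 4, floor 4 thick. Origin on the table under its centre
- spray_can: bystander: red spray can, 64 across, 190 high, origin under its centre
- wood_block: bystander: dark wooden block 100 x 80 x 70 mm, origin under its centre
- grease_jar: bystander: white jar with a green lid, 72 across, 90 high, origin under its centre

How it is judged:
By the outcome, as a careful person would: the job done as asked, in the order asked, and still so for the second after the job is handed in, with the robot touching nothing.
Of box1, box2, box3 only 2 to 3 are there at a start; the rules pass over those that are not, and their reading is None.
Of pad1, pad2, bearing1, bearing2, mount, clamp only 3 to 5 are there at a start; the rules pass over those that are not, and their reading is None.
At some moment in a run one of pad1, pad2, bearing1, bearing2, mount, clamp may be knocked a few centimetres aside while the robot is not near it.
Once in a run the grip may slacken for a moment while it holds something.
It also fails if it takes over 210 s, if anything falls off the work surface, if the arm or the gripper's body presses on something with over 40 N, if the wrist force passes 120 N, or if a joint passes its speed limit or range.

## Working session

There is one attempt and no reset: what is moved stays moved. The work goes in short steps, Python scripts to look and compute and a tool call to move; the robot and the scene stay as the last step left them, time stands still between calls to the robot, and variables do not carry over. Pictures are saved under pics/ and viewed, at most 14 in all, crops included, and the job is handed in when it is done.

Besides the shell and the picture viewer there is one more tool, called after "Emit:" by a JSON object that holds its "api" and its "payload". jog_arm: Moves the arm, as the interface text tells. Its arguments: {"type":"object","properties":{"targets":{"type":"array","items":{"type":"array","items":{"type":"number"}}},"hand":{"type":"number"},"newtons":{"type":"number"}},"required":["targets"]}

```bash
mkdir -p pics; cat > h.py <<'E'
import numpy as np, cv2
from rig import env
def save(im,name): cv2.imwrite('pics/'+name, im['frame'][...,::-1])
def uv2w(im,uv,depth=None,z=None):
    uv=np.atleast_2d(np.asarray(uv,float)); f=192/np.tan(np.radians(im['fovy']/2))
    K=np.array([[f,0,im['cx']],[0,f,im['cy']],[0,0,1]])
    # ray r drawn at (1+k1 r^2)
    n=cv2.undistortPoints(uv.reshape(-1,1,2),K,np.array([im['k1'],0,0,0.])).reshape(-1,2)
    T=im['cam_to_world']; d=np.c_[n,np.ones(len(n))]
    if z is not None:
        w=d@T[:3,:3].T; s=(z-T[2,3])/w[:,2]; return T[:3,3]+w*s[:,None]
    return (d*np.asarray(depth)[:,None])@T[:3,:3].T+T[:3,3]
def cloud(im,mask):
    r,c=np.nonzero(mask&(im['depth']>0)); return uv2w(im,np.c_[c,r],depth=im['depth'][r,c])
E
python3 - <<'E'
from h import *
a=env.get_image('scene'); b=env.get_image('top'); save(a,'s0.png'); save(b,'t0.png')
for n,i in (('s',a),('t',b)): print(n,i['fovy'],i['k1'],i['cx'],i['cy'],i['cam_to_world'].round(3).tolist())
print(env.observe())
for n in 'tray cover_handle cover mat brush pad1 pad2 bearing1 bearing2 mount clamp box1 box2 box3 bin spray_can wood_block grease_jar'.split():
    for cam,im in (('top',b),('scene',a)):
        for g in env.regions_of(cam,n)[:2]:
            P=cloud(im,g['pixels'])
            if len(P)<5: print(n,cam,'few',g['point']);continue
            zt=np.percentile(P[:,2],95); Q=P[P[:,2]>zt-.01].astype(np.float32)
            rc=cv2.minAreaRect(Q[:,:2]*1000)
            print(n,cam,round(g['score'],2),np.round(g['point']),len(P),'med',np.median(P,0).round(3),'zt',zt.round(3),'rect',np.round(rc[0]),np.round(rc[1]),round(rc[2]))
E
```

```text
s 44.31954244575723 -0.0270508903677358 257.13240535769086 200.25222775568704 [[0.579, 0.599, -0.554, 1.277], [0.815, -0.41, 0.409, -0.482], [0.018, -0.688, -0.725, 0.993], [0.0, 0.0, 0.0, 1.0]]
t 54.069732254050436 -0.0571214046626649 257.70241254463883 196.1386812390578 [[0.026, -0.995, 0.092, 0.507], [-1.0, -0.027, -0.002, 0.007], [0.005, -0.092, -0.996, 1.226], [0.0, 0.0, 0.0, 1.0]]
{'time_s': 0.1, 'q': array([-8.92823466e+01,  2.18342577e+01,  7.43783986e+01, -5.09213254e-04,
        8.38584103e+01, -1.23359699e+01]), 'qvel': array([ 0.01479725, -0.1369981 , -0.27960272, -0.06175021,  0.01780402,
       -0.09849892]), 'joint_efforts': array([ 3.19447623e-03, -4.49226272e+01, -2.31658351e+01, -2.03541026e-04,
        3.63567975e-03,  1.13925901e-05]), 'position': array([ 0.1242149 , -0.53551984,  0.23081229]), 'tool_rot': array([[ 9.74158893e-01,  2.25863789e-01, -2.43711963e-05],
       [ 2.25863645e-01, -9.74158137e-01,  1.24013878e-03],
       [ 2.56361045e-04, -1.21359679e-03, -9.99999231e-01]]), 'ft_force': array([-0.21802011, -0.66072845, -0.74804963]), 'wrist_torque': arra
[... 4135 characters left out ...]
 [219. 232.] 9934 med [0.544 0.08  0.099] zt 0.122 rect [538.  31.] [462. 195.] 88
spray_can scene 0.94 [264. 246.] 1758 med [ 0.771 -0.124  0.136] zt 0.19 rect [ 752. -112.] [59. 60.] 2
wood_block top 0.19 [206. 196.] 2338 med [0.573 0.187 0.098] zt 0.136 rect [504. 189.] [99. 14.] 88
wood_block scene 0.68 [302. 154.] 1946 med [ 0.691 -0.336  0.067] zt 0.071 rect [ 675. -332.] [102.  78.] 13
grease_jar top 0.78 [204. 119.] 534 med [0.584 0.432 0.087] zt 0.092 rect [585. 445.] [61. 59.] 4
grease_jar top 0.16 [179. 360.] 978 med [ 0.667 -0.323  0.069] zt 0.073 rect [ 671. -331.] [100.  79.] 13
grease_jar scene 0.71 [151. 366.] 707 med [0.604 0.426 0.062] zt 0.091 rect [591. 444.] [61. 60.] 60
```

```bash
python3 - <<'E'
import cv2
for n in('s0','t0'):
    i=cv2.imread(f'pics/{n}.png'); cv2.imwrite(f'pics/{n}b.png',cv2.resize(i,(800,600),interpolation=cv2.INTER_CUBIC))
E
```

```text
(no output)
```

View pics/s0b.png

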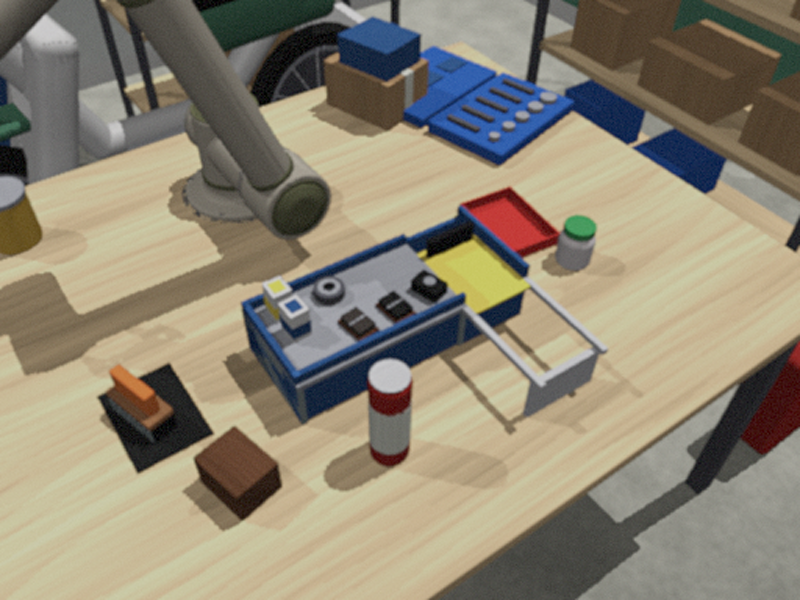

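View pics/t0b.png

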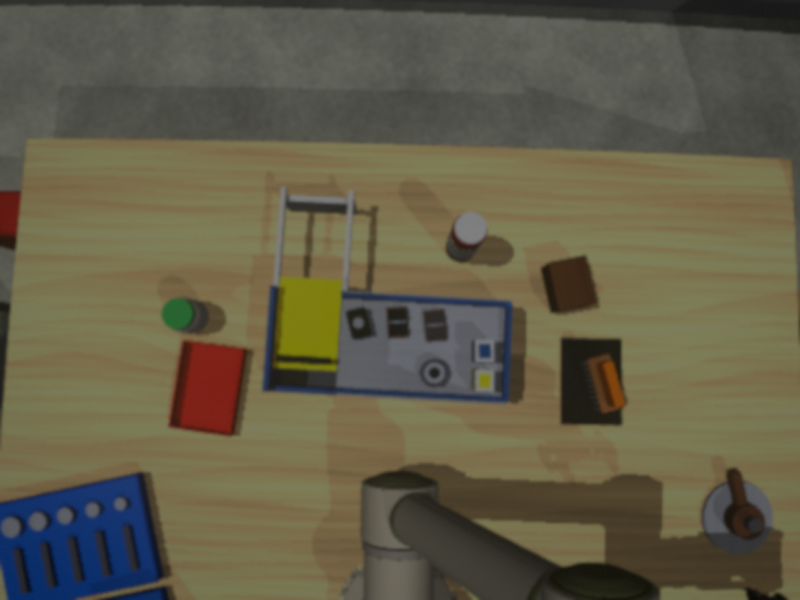

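The scene shows blue box at (290,310) and yellow box at (275,290), bearing (328,290), two pads (358,320) and (395,303), mount (428,285), the cover partly open, and the brush turned on its mat. No clamp and no green box. Next I fit the tray pose.

```bash
cat >> h.py <<'E'
def rect(P): 
    c,s,a=cv2.minAreaRect((P[:,:2]*1000).astype(np.float32)); return np.round(c,1),np.round(s,1),round(a,1)
def pose(): 
    o=env.observe(); return o['position'],o['tool_rot'],o
def rel(target_xyz,yaw=None):
    """shift in tool axes (cm) and turn (deg) to go from current to target; tool down, tool x at yaw"""
    p,R,o=pose(); d=R.T@(np.array(target_xyz)-p)*100
    t=np.zeros(3)
    if yaw is not None:
        c,s=np.cos(np.radians(yaw)),np.sin(np.radians(yaw)); Rt=np.array([[c,s,0],[s,-c,0],[0,0,-1]])
        t=np.degrees(cv2.Rodrigues(R.T@Rt)[0].ravel())
    return d.round(2),t.round(1)
E
python3 - <<'E'
from h import *
from scipy.optimize import least_squares
for cam in('top','scene'):
    im=env.get_image(cam)
    P=cloud(im,env.regions_of(cam,'tray')[0]['pixels']); Q=P[(P[:,2]>.112)&(P[:,2]<.13)]
    print(cam,'tray',len(Q),rect(Q), 'deck z',np.median(P[(P[:,2]<.11)&(P[:,2]>.09),2]))
    # yaw by line fit of the near rim (low x)
    for side,sel in (('near',Q[:,0]<.46),('far',Q[:,0]>.61)):
        S=Q[sel]; 
        if len(S)>20:
            l=cv2.fitLine((S[:,:2]*1000).astype(np.float32),cv2.DIST_HUBER,0,.01,.01).ravel(); print(side,len(S),l.round(4), S[:,:2].mean(0).round(4), S[:,1].min(),S[:,1].max())
    a=cloud(im,im['depth']>0)
    H=a[(a[:,2]>.128)&(a[:,2]<.142)&(abs(a[:,0]-.505)<.03)&(abs(a[:,1]-.188)<.065)]; print('handle',rect(H),np.median(H,0))
    for nm,c in (('yel',(.475,-.144)),('blu',(.532,-.144))):
        H=a[(a[:,2]>.155)&(a[:,2]<.17)&(abs(a[:,0]-c[0])<.028)&(abs(a[:,1]-c[1])<.04)]; print(nm,rect(H),H[:,2].mean())
    H=a[(a[:,2]>.085)&(a[:,2]<.11)&(abs(a[:,0]-.475)<.08)&(abs(a[:,1]+.406)<.06)]; print('brush',rect(H),np.percentile(H[:,2],[50]))
    H=a[(a[:,2]>.02)&(a[:,2]<.04)&(abs(a[:,0]-.443)<.12)&(abs(a[:,1]-.401)<.1)]; print('bin',rect(H))
    m=env.regions_of(cam,'mat')[0]; M=cloud(im,m['pixels']); print('mat',rect(M[M[:,2]<.01]))
E
```

```text
top tray 1261 (array([536.4,  30.8]), array([463.8, 193.7]), 87.6) deck z 0.09905668707336202
near 420 [ 2.170000e-02  9.998000e-01  4.448788e+02 -2.347090e+01] [ 0.4451 -0.0287] -0.1974693567630853 0.25807104848727286
far 447 [ 2.580000e-02  9.997000e-01  6.236506e+02 -2.527160e+01] [ 0.6236 -0.0119] -0.2013901912483335 0.25859049363465886
handle (array([503.6, 188.6]), array([98.7, 13.9]), 88.5) [0.50359329 0.18867296 0.13707701]
yel (array([ 473.9, -145.4]), array([39.5, 32.1]), 0.6) 0.15984978825396934
blu (array([ 528.7, -144.5]), array([36.8, 32.3]), 1.4) 0.15992300185801783
brush (array([ 474. , -404.8]), array([90. , 24.3]), 16.4) [0.09814967]
bin (array([455.2, 398.6]), array([133.1, 207.7]), 83.7)
mat (array([ 476.8, -391.7]), array([185.5, 128.3]), 0.4)
scene tray 1610 (array([539.4,  32.5]), array([462.1, 196.8]), 87.8) deck z 0.09799086778672444
near 371 [ 2.400000e-02  9.997000e-01  4.508482e+02 -1.457640e+01] [ 0.4503 -0.0152] -0.1955626935056104 0.264141436224169
far 654 [ 2.350000e-02  9.997000e-01  6.286856e+02 -3.871850e+01] [ 0.628  -0.0226] -0.2001153241695578 0.26010849190414614
handle (array([508.1, 190. ]), array([101.7,  17. ]), 89.4) [0.51110948 0.18893848 0.13540605]
yel (array([ 478.8, -144. ]), array([34. , 42.2]), 89.2) 0.15851202147970703
blu (array([ 532.6, -143.7]), array([43.6, 34.4]), 1.8) 0.15853036453024552
brush (array([ 475.3, -405. ]), array([91. , 23.2]), 16.2) [0.09613391]
bin (array([445.6, 403.4]), array([132.4, 187.2]), 83.3)
mat (array([ 474.5, -388.3]), array([131.9, 188.8]), 89.2)
```

Emit:
{"api": "jog_arm", "payload": {"targets": [[21.5,-15,0,0,0,13],[21.5,-15,0,0,0,13],[21.5,-15,0,0,0,13],[21.5,-15,0,0,0,13],[21.5,-15,0,0,0,13],[21.5,-15,0,0,0,13],[21.5,-15,0,0,0,13],[21.5,-15,0,0,0,13]], "hand": 0.68, "newtons": 50}}

```text
time_s: 2.87
position: [0.3014, -0.3388, 0.2317]
tool_rot: [[1.0, 0.005, 0.001], [0.005, -1.0, -0.0], [0.001, 0.0, -1.0]]
ft_force: [-0.4, -0.4, 0.5]
grip_width: 0.0581
gripper_force: 0.0
```

```bash
python3 - <<'E'
from h import *
o=env.observe(); print(o['position'],o['tool_rot'].round(4).tolist(),o['q'].round(1),o['grip_width']); print(rel((.4765,-.1447,.20),0))
E
```

```text
[ 0.30137153 -0.33879359  0.23166682] [[1.0, 0.0051, 0.0005], [0.0051, -1.0, -0.0001], [0.0005, 0.0001, -1.0]] [-63.4  12.1  88.6   0.   79.3  26.3] 0.05806081245199331
(array([ 17.61, -19.32,   3.17]), array([ 0. , -0. ,  0.3]))
```

Emit:
{"api": "jog_arm", "payload": {"targets": [[17.6,-19.3,3,0,0,0.3],[17.6,-19.3,3,0,0,0.3],[17.6,-19.3,3,0,0,0.3],[17.6,-19.3,3,0,0,0.3],[17.6,-19.3,3,0,0,0.3],[17.6,-19.3,3,0,0,0.3],[17.6,-19.3,3,0,0,0.3],[17.6,-19.3,3,0,0,0.3]]}}

```text
time_s: 3.53
position: [0.4769, -0.1466, 0.2007]
tool_rot: [[1.0, -0.001, -0.001], [-0.001, -1.0, 0.001], [-0.001, -0.001, -1.0]]
ft_force: [-1.0, -0.2, -0.3]
grip_width: 0.0581
gripper_force: 0.0
```

Emit:
{"api": "jog_arm", "payload": {"targets": [[0,0,3,0,0,0],[0,0,5.5,0,0,0],[0,0,7.3,0,0,0],[0,0,7.3,0,0,0],[0,0,7.3,0,0,0]]}}

```text
time_s: 3.95
position: [0.4751, -0.1492, 0.1284]
tool_rot: [[1.0, -0.006, -0.001], [-0.006, -1.0, 0.0], [-0.001, -0.0, -1.0]]
ft_force: [0.4, -0.1, 1.3]
grip_width: 0.0579
gripper_force: 0.0
```

Emit:
{"api": "jog_arm", "payload": {"targets": [[0,0,0,0,0,0],[0,0,0,0,0,0],[0,0,0,0,0,0],[0,0,0,0,0,0],[0,0,0,0,0,0],[0,0,0,0,0,0]], "hand": 0, "newtons": 50}}

```text
time_s: 4.45
position: [0.4762, -0.1487, 0.1299]
tool_rot: [[1.0, -0.004, 0.003], [-0.004, -1.0, -0.002], [0.003, 0.002, -1.0]]
ft_force: [-0.9, -1.5, 6.7]
grip_width: 0.0335
gripper_force: 51.0
```

Emit:
{"api": "jog_arm", "payload": {"targets": [[0,0,-4,0,0,0],[0,0,-8,0,0,0],[0,-2,-11,0,0,0],[-0.5,-6,-11,0,0,0],[-1,-10,-11,0,0,0],[-1.5,-14,-11,0,0,0],[-2,-18,-11,0,0,0],[-2.5,-22,-11,0,0,0]]}}

```text
time_s: 5.12
position: [0.4508, 0.0739, 0.239]
tool_rot: [[1.0, -0.005, 0.001], [-0.005, -1.0, -0.0], [0.001, 0.0, -1.0]]
ft_force: [1.1, -0.1, -0.9]
grip_width: 0.0336
gripper_force: 50.6
```

Emit:
{"api": "jog_arm", "payload": {"targets": [[-0.5,-4,0,0,0,1],[-1,-8,0,0,0,2],[-1.7,-12,0,0,0,3],[-2.4,-16,0,0,0,4],[-3.1,-20,0,0,0,5],[-3.8,-24,0,0,0,6],[-4.3,-28,0,0,0,6.5],[-4.7,-32,0,0,0,6.5]]}}

```text
time_s: 5.78
position: [0.4049, 0.3944, 0.2389]
tool_rot: [[0.993, -0.117, 0.001], [-0.117, -0.993, 0.0], [0.001, -0.0, -1.0]]
ft_force: [1.4, -0.6, -0.8]
grip_width: 0.0335
gripper_force: 50.6
```

```bash
python3 - <<'E'
from h import *
o=env.observe(); print(o['position'],o['grip_width'],o['gripper_force'],o['q'].round(1)); print(rel((.404,.4065,.036),-6.5))
E
```

```text
[0.4049018  0.39435718 0.23894607] 0.03352272556011976 50.6145715713501 [ 32.2  23.   71.1  -0.   85.8 129. ]
(array([-0.25, -1.19, 20.29]), array([-0. , -0. , -0.2]))
```

Emit:
{"api": "jog_arm", "payload": {"targets": [[0,-1.2,4,0,0,0],[0,-1.2,8,0,0,0],[0,-1.2,12,0,0,0],[0,-1.2,16,0,0,0],[0,-1.2,18.5,0,0,0],[0,-1.2,20.2,0,0,0],[0,-1.2,20.3,0,0,0],[0,-1.2,20.3,0,0,0]]}}

```text
time_s: 6.45
position: [0.4073, 0.4042, 0.035]
tool_rot: [[0.993, -0.117, -0.001], [-0.117, -0.993, -0.0], [-0.001, 0.001, -1.0]]
ft_force: [0.1, 0.2, -1.8]
grip_width: 0.0333
gripper_force: 53.2
```

Emit:
{"api": "jog_arm", "payload": {"targets": [[0,0,0,0,0,0],[0,0,0,0,0,0],[0,0,0,0,0,0],[0,0,0,0,0,0],[0,0,-4,0,0,0],[0,0,-8,0,0,0],[0,0,-12,0,0,0],[0,0,-16,0,0,0]], "hand": 0.68}}

```text
time_s: 7.12
position: [0.407, 0.4041, 0.1977]
tool_rot: [[0.993, -0.117, 0.0], [-0.117, -0.993, 0.0], [0.0, -0.0, -1.0]]
ft_force: [0.4, 0.8, -0.2]
grip_width: 0.0578
gripper_force: 0.0
```

```bash
python3 - <<'E'
from h import *
print(env.observe()['grip_width']); print(rel((.5315,-.1445,.215),0))
E
```

```text
0.05776119851227111
(array([18.81, 53.01, -1.74]), array([-0. , -0. , -6.7]))
```

Emit:
{"api": "jog_arm", "payload": {"targets": [[1.4,4,-1.8,0,0,-1],[2.8,8,-1.8,0,0,-2],[4.2,12,-1.8,0,0,-3],[5.6,15.8,-1.8,0,0,-4],[7,19.7,-1.8,0,0,-5],[8.4,23.6,-1.8,0,0,-6],[9.4,26.5,-1.8,0,0,-6.7]]}}

```text
time_s: 7.7
position: [0.4697, 0.1276, 0.2138]
tool_rot: [[1.0, -0.001, 0.001], [-0.001, -1.0, -0.0], [0.001, 0.0, -1.0]]
ft_force: [0.2, 0.2, 0.0]
grip_width: 0.058
gripper_force: 0.0
```

Emit:
{"api": "jog_arm", "payload": {"targets": [[0.9,4,0,0,0,0],[1.8,8,0,0,0,0],[2.7,12,0,0,0,0],[3.6,16,0,0,0,0],[4.5,20,0,0,0,0],[5.4,24,0,0,0,0],[6.2,27.4,0,0,0,0],[6.2,27.4,0,0,0,0]]}}

```text
time_s: 8.37
position: [0.5321, -0.1497, 0.2131]
tool_rot: [[1.0, -0.006, 0.001], [-0.006, -1.0, -0.002], [0.001, 0.002, -1.0]]
ft_force: [0.4, -0.2, -0.5]
grip_width: 0.0583
gripper_force: 0.0
```

```bash
python3 - <<'E'
from h import *
print(rel((.5315,-.1445,.1285),0))
a=env.get_image('top');save(a,'t1.png');im=a
for n in('pad1','bearing1','mount'):
  for g in env.regions_of('top',n)[:2]: print(n,g['score'],rect(cloud(im,g['pixels'])))
a=cloud(im,im['depth']>0)
H=a[(a[:,2]>.045)&(a[:,2]<.08)&(abs(a[:,0]-.443)<.09)&(abs(a[:,1]-.401)<.065)]; print('boxinbin',len(H),rect(H),np.median(H[:,2]))
E
```

```text
(array([-0.07, -0.54,  8.45]), array([ 0.1, -0. , -0.3]))
pad1 0.76 (array([581.1,  16. ]), array([66.5, 45.2]), 1.8)
pad1 0.49 (array([576. , -56.6]), array([59.1, 39.9]), 7.4)
bearing1 0.66 (array([484.4, -59.2]), array([53.5, 54.7]), 0.4)
mount 0.82 (array([576.6,  89.5]), array([63.9, 41.5]), 18.9)
boxinbin 171 (array([407.3, 403.2]), array([35.2, 40.6]), 85.1) 0.06326984213441467
```

Yellow box stands in the bin. Grip the blue one.

Emit:
{"api": "jog_arm", "payload": {"targets": [[0,-0.5,3,0,0,0],[0,-0.5,6,0,0,0],[0,-0.5,8,0,0,0],[0,-0.5,8.4,0,0,0],[0,-0.5,8.4,0,0,0]]}}

```text
time_s: 8.98
position: [0.531, -0.1377, 0.1289]
tool_rot: [[1.0, 0.001, -0.002], [0.001, -1.0, 0.001], [-0.002, -0.001, -1.0]]
ft_force: [-1.6, 0.5, 0.4]
grip_width: 0.0582
gripper_force: 0.0
```

Emit:
{"api": "jog_arm", "payload": {"targets": [[0,0,0,0,0,0],[0,0,0,0,0,0],[0,0,0,0,0,0],[0,0,0,0,0,0],[0,0,0,0,0,0],[0,0,-3,0,0,0],[0,0,-7,0,0,0],[0,0,-11,0,0,0]], "hand": 0, "newtons": 50}}

```text
time_s: 9.65
position: [0.5308, -0.1387, 0.2409]
tool_rot: [[1.0, -0.001, -0.001], [-0.001, -1.0, 0.001], [-0.001, -0.001, -1.0]]
ft_force: [1.1, -0.5, -1.4]
grip_width: 0.0333
gripper_force: 50.3
```

Emit:
{"api": "jog_arm", "payload": {"targets": [[-0.3,-4,0,0,0,0],[-0.6,-8,0,0,0,0],[-0.9,-12,0,0,0,0],[-1.2,-16,0,0,0,0],[-1.5,-20,0,0,0,0],[-1.8,-24,0,0,0,0],[-2.1,-27,0,0,0,0]]}}

```text
time_s: 10.23
position: [0.5098, 0.1339, 0.2401]
tool_rot: [[1.0, 0.0, 0.001], [0.0, -1.0, 0.001], [0.001, -0.001, -1.0]]
ft_force: [0.2, -1.0, -1.7]
grip_width: 0.0331
gripper_force: 50.5
```

Emit:
{"api": "jog_arm", "payload": {"targets": [[-0.4,-4,0,0,0,1],[-0.8,-8,0,0,0,2],[-1.2,-12,0,0,0,3],[-1.6,-16,0,0,0,4],[-2,-20,0,0,0,5],[-2.4,-24,0,0,0,6],[-2.6,-27,0,0,0,6.7]]}}

```text
time_s: 10.82
position: [0.4836, 0.404, 0.2399]
tool_rot: [[0.993, -0.117, 0.0], [-0.117, -0.993, 0.001], [0.0, -0.001, -1.0]]
ft_force: [0.6, 0.1, -0.2]
grip_width: 0.0332
gripper_force: 50.4
```

```bash
python3 - <<'E'
from h import *
print(env.observe()['grip_width'],rel((.484,.3975,.037),-6.7))
E
```

```text
0.03322227201655986 (array([ 0.11,  0.66, 20.29]), array([-0.1, -0. , -0. ]))
```

Emit:
{"api": "jog_arm", "payload": {"targets": [[0,0.6,4,0,0,0],[0,0.6,8,0,0,0],[0,0.6,12,0,0,0],[0,0.6,16,0,0,0],[0,0.6,18.5,0,0,0],[0,0.6,20.1,0,0,0],[0,0.6,20.3,0,0,0],[0,0.6,20.3,0,0,0]]}}

```text
time_s: 11.48
position: [0.484, 0.395, 0.036]
tool_rot: [[0.993, -0.118, -0.001], [-0.118, -0.993, -0.0], [-0.001, 0.0, -1.0]]
ft_force: [-0.3, 0.3, 0.3]
grip_width: 0.0336
gripper_force: 52.3
```

Emit:
{"api": "jog_arm", "payload": {"targets": [[0,0,0,0,0,0],[0,0,0,0,0,0],[0,0,0,0,0,0],[0,0,0,0,0,0],[0,0,-4,0,0,0],[0,0,-8,0,0,0],[0,0,-12,0,0,0],[0,0,-16,0,0,0]], "hand": 0.68}}

```text
time_s: 12.15
position: [0.4837, 0.395, 0.1987]
tool_rot: [[0.993, -0.117, 0.0], [-0.117, -0.993, 0.0], [0.0, -0.0, -1.0]]
ft_force: [0.7, 0.8, 0.7]
grip_width: 0.0584
gripper_force: 0.0
```

```bash
python3 - <<'E'
from h import *
print(env.observe()['grip_width'],rel((.470,.190,.18),-1.4))
E
```

```text
0.058379198122505783 (array([ 1.04, 20.51,  1.86]), array([-0. , -0. , -5.3]))
```

Emit:
{"api": "jog_arm", "payload": {"targets": [[0.2,4,0,0,0,-1],[0.4,8,0,0,0,-2],[0.6,12,0,0,0,-3],[0.8,16,0,0,0,-4.3],[1,20,0,0,0,-5.3],[1,20.5,1.8,0,0,-5.3],[1,20.5,1.8,0,0,-5.3],[1,20.5,1.8,0,0,-5.3]], "hand": 0}}

```text
time_s: 12.82
position: [0.4698, 0.1903, 0.1785]
tool_rot: [[1.0, -0.026, -0.001], [-0.026, -1.0, 0.0], [-0.001, -0.0, -1.0]]
ft_force: [0.6, 0.1, 0.1]
grip_width: 0.0002
gripper_force: 0.0
```

Emit:
{"api": "jog_arm", "payload": {"targets": [[0,0,3,0,0,0],[0,0,6,0,0,0],[0,0,6.8,0,0,0],[0,0,6.8,0,0,0],[0,0,6.8,0,0,0]]}}

```text
time_s: 13.23
position: [0.4705, 0.1912, 0.1114]
tool_rot: [[1.0, -0.024, 0.001], [-0.024, -1.0, 0.0], [0.001, -0.0, -1.0]]
ft_force: [-0.1, -0.3, 0.1]
grip_width: 0.0002
gripper_force: 0.0
```

```bash
python3 - <<'E'
from h import *
o=env.observe()
print(o['position'],o['grip_width'],o['ft_force'])
im=env.get_image('top')
a=cloud(im,im['depth']>0)
H=a[(a[:,2]>.035)&(a[:,2]<.08)&(abs(a[:,0]-.443)<.09)&(abs(a[:,1]-.401)<.055)]
for s in (H[H[:,0]<.445],H[H[:,0]>.445]): print(len(s),rect(s[s[:,2]>.05]),np.median(s[:,2]))
E
```

```text
[0.47052784 0.19121236 0.11138428] 0.00020164760783078478 [-0.05456454 -0.304944    0.12439978]
187 (array([407.5, 403.2]), array([34.9, 40. ]), 83.1) 0.06334525725662243
188 (array([482.6, 394.4]), array([35.8, 40.8]), 83.5) 0.06336631798651493
```

Emit:
{"api": "jog_arm", "payload": {"targets": [[1.5,0,0,0,0,0],[3,0,0,0,0,0],[4.5,0,0,0,0,0],[6,0,0,0,0,0],[7.5,0,0,0,0,0],[9,0,0,0,0,0],[10.5,0,0,0,0,0],[11.5,0,0,0,0,0]]}}

```text
time_s: 13.95
position: [0.5861, 0.1877, 0.1122]
tool_rot: [[1.0, -0.025, 0.002], [-0.025, -1.0, 0.0], [0.002, -0.0, -1.0]]
ft_force: [-2.6, -1.0, 1.6]
grip_width: -0.0
gripper_force: 1.5
```

Emit:
{"api": "jog_arm", "payload": {"targets": [[1,0,0,0,0,0],[2,0,0,0,0,0],[2.8,0,0,0,0,0],[3.2,0,0,0,0,0],[3.5,0,0,0,0,0],[3.5,0,0,0,0,0]]}}

```text
time_s: 14.45
position: [0.6204, 0.1867, 0.1109]
tool_rot: [[1.0, -0.025, 0.001], [-0.025, -1.0, 0.0], [0.001, -0.0, -1.0]]
ft_force: [0.3, -0.7, -0.9]
grip_width: 0.0
gripper_force: 0.0
```

```bash
python3 - <<'E'
from h import *
for cam in('top','scene'):
    im=env.get_image(cam); a=cloud(im,im['depth']>0)
    H=a[(a[:,2]>.128)&(a[:,2]<.142)&(a[:,0]>.62)&(a[:,0]<.68)&(abs(a[:,1]-.188)<.065)]; print('handle',len(H),rect(H),np.median(H,0))
E
```

```text
handle 5 (array([640.8, 138.9]), array([6.7, 3.3]), 84.1) [0.63954515 0.13868269 0.13640221]
handle 212 (array([635.6, 186.5]), array([98.4, 29.6]), 88.8) [0.64295535 0.18313698 0.13562182]
```

Emit:
{"api": "jog_arm", "payload": {"targets": [[0.2,0,0,0,0,0],[0.3,0,0,0,0,0],[0.4,0,0,0,0,0]]}}

```text
time_s: 14.8
position: [0.6237, 0.1866, 0.1105]
tool_rot: [[1.0, -0.025, -0.0], [-0.025, -1.0, 0.0], [-0.0, -0.0, -1.0]]
ft_force: [-3.1, -0.3, 0.9]
grip_width: 0.0003
gripper_force: 1.3
```

Emit:
{"api": "jog_arm", "payload": {"targets": [[0.1,0,0,0,0,0],[0.2,0,0,0,0,0],[0.3,0,0,0,0,0]]}}

```text
time_s: 15.05
position: [0.6269, 0.1864, 0.1103]
tool_rot: [[1.0, -0.025, -0.0], [-0.025, -1.0, 0.0], [-0.0, -0.0, -1.0]]
ft_force: [-2.0, 1.7, 1.4]
grip_width: -0.0002
gripper_force: 1.3
```

Emit:
{"api": "jog_arm", "payload": {"targets": [[0.1,0,0,0,0,0],[0.2,0,0,0,0,0],[0.3,0,0,0,0,0]]}}

```text
time_s: 15.3
position: [0.63, 0.1863, 0.1103]
tool_rot: [[1.0, -0.025, 0.0], [-0.025, -1.0, 0.0], [0.0, -0.0, -1.0]]
ft_force: [-2.3, 1.1, 1.0]
grip_width: -0.0001
gripper_force: 1.3
```

Emit:
{"api": "jog_arm", "payload": {"targets": [[0.1,0,0,0,0,0],[0.2,0,0,0,0,0],[0.3,0,0,0,0,0]]}}

```text
time_s: 15.55
position: [0.633, 0.1863, 0.1103]
tool_rot: [[1.0, -0.025, -0.0], [-0.025, -1.0, 0.0], [-0.0, -0.0, -1.0]]
ft_force: [-3.2, 0.0, 1.7]
grip_width: -0.0002
gripper_force: 1.3
```

Emit:
{"api": "jog_arm", "payload": {"targets": [[0.1,0,0,0,0,0],[0.2,0,0,0,0,0],[0.3,0,0,0,0,0]]}}

```text
time_s: 15.8
position: [0.6336, 0.1862, 0.1103]
tool_rot: [[1.0, -0.025, -0.006], [-0.025, -1.0, -0.001], [-0.006, 0.001, -1.0]]
ft_force: [-19.5, -0.6, 11.0]
grip_width: -0.0001
gripper_force: 9.5
```

```bash
python3 - <<'E'
from h import *
im=env.get_image('scene'); a=cloud(im,im['depth']>0)
H=a[(a[:,2]>.128)&(a[:,2]<.142)&(a[:,0]>.62)&(a[:,0]<.68)&(abs(a[:,1]-.188)<.065)]; print('handle',len(H),rect(H),np.median(H,0))
H=a[(a[:,2]>.09)&(a[:,2]<.105)&(a[:,0]>.66)&(abs(a[:,1]-.188)<.05)];print(H[:,0].max(),rect(H))
f=im['frame'][90:290,200:450]; cv2.imwrite('pics/s2.png',cv2.resize(f[...,::-1],(750,600)))
E
```

```text
handle 215 (array([647.6, 192.2]), array([115. ,  30.5]), 88.3) [0.65560932 0.18051382 0.13543981]
0.8136889904724975 (array([736.9, 188.1]), array([ 99.9, 153.6]), 89.9)
```

View pics/s2.png

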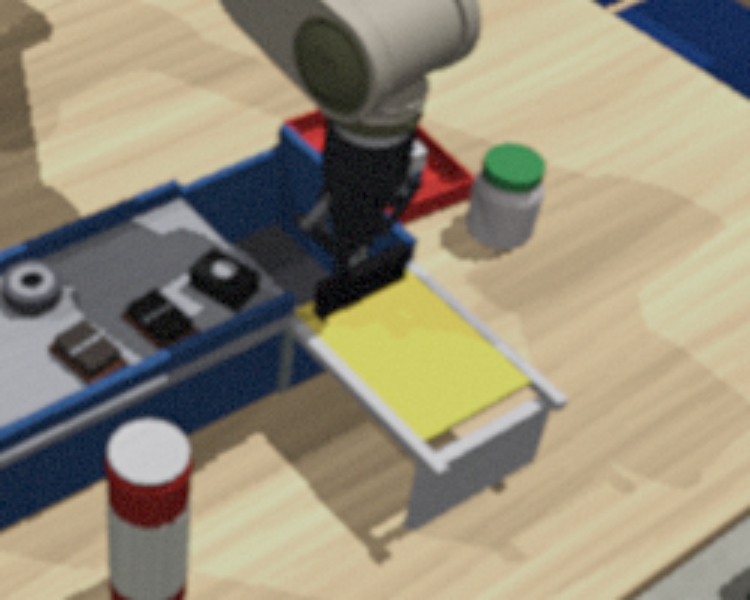

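Emit:
{"api": "jog_arm", "payload": {"targets": [[-1.5,0,0,0,0,0],[-3,0,0,0,0,0],[-3,0,-4,0,0,0],[-3,0,-8,0,0,0],[-4,3.5,-10,0,0,0],[-5,7.5,-10,0,0,0],[-5.5,11.5,-10,0,0,0],[-6,15.5,-10,0,0,0]]}}

```text
time_s: 16.52
position: [0.5717, 0.0311, 0.2109]
tool_rot: [[1.0, -0.025, 0.002], [-0.025, -1.0, -0.001], [0.002, 0.001, -1.0]]
ft_force: [0.4, -0.3, -0.3]
grip_width: -0.0
gripper_force: 0.0
```

Emit:
{"api": "jog_arm", "payload": {"targets": [[-0.6,4,0,0,0,-2],[-1.2,8,0,0,0,-4],[-1.8,12,0,0,0,-6],[-2.4,16,0,0,0,-8],[-3,20,0,0,0,-10],[-3.6,24,0,0,0,-12],[-4.4,28,0,0,0,-14],[-5,31.5,0,0,0,-16.5]], "hand": 0.7}}

```text
time_s: 17.18
position: [0.5133, -0.2839, 0.2103]
tool_rot: [[0.966, 0.26, 0.001], [0.26, -0.966, -0.001], [0.0, 0.001, -1.0]]
ft_force: [0.5, -0.0, 0.9]
grip_width: 0.06
gripper_force: 0.0
```

```bash
python3 - <<'E'
from h import *
print(rel((.4747,-.405,.13),16.3))
im=env.get_image('scene'); a=cloud(im,im['depth']>0)
H=a[(a[:,2]>.128)&(a[:,2]<.142)&(a[:,0]>.62)&(a[:,0]<.68)&(abs(a[:,1]-.188)<.065)]; print('handle',len(H),rect(H),np.median(H,0))
for nm,cam in (('mat','scene'),):
  H=a[(a[:,2]>.085)&(a[:,2]<.11)&(abs(a[:,0]-.475)<.08)&(abs(a[:,1]+.406)<.06)]; print('brush',rect(H))
E
```

```text
(array([-6.88, 10.68,  8.05]), array([ 0.1, -0. , -1.2]))
handle 190 (array([655.3, 186.6]), array([102.6,  17.1]), 87.0) [0.6571473  0.18412647 0.13573497]
brush (array([ 475.9, -405.2]), array([92.9, 22.8]), 17.0)
```

Emit:
{"api": "jog_arm", "payload": {"targets": [[-2.3,3.5,0,0,0,-1.2],[-4.6,7,2,0,0,-1.2],[-6.9,10.6,4,0,0,-1.2],[-6.9,10.6,6,0,0,-1.2],[-6.9,10.6,8,0,0,-1.2],[-6.9,10.6,8,0,0,-1.2],[-6.9,10.6,8,0,0,-1.2]]}}

```text
time_s: 17.82
position: [0.4749, -0.4012, 0.13]
tool_rot: [[0.96, 0.28, -0.001], [0.28, -0.96, 0.001], [-0.001, -0.001, -1.0]]
ft_force: [-0.4, 0.1, 0.3]
grip_width: 0.0601
gripper_force: 0.0
```

```bash
python3 - <<'E'
from h import *
print(rel((.4752,-.405,.061),16.5))
E
```

```text
(array([-0.07,  0.38,  6.9 ]), array([-0.1,  0. , -0.3]))
```

Emit:
{"api": "jog_arm", "payload": {"targets": [[0,0.4,2,0,0,-0.3],[0,0.4,4,0,0,-0.3],[0,0.4,5.5,0,0,-0.3],[0,0.4,6.5,0,0,-0.3],[0,0.4,6.9,0,0,-0.3],[0,0.4,6.9,0,0,-0.3]]}}

```text
time_s: 18.32
position: [0.4765, -0.405, 0.0618]
tool_rot: [[0.958, 0.285, 0.0], [0.285, -0.958, -0.001], [0.0, 0.001, -1.0]]
ft_force: [-0.5, -0.6, 1.2]
grip_width: 0.0598
gripper_force: 0.0
```

Emit:
{"api": "jog_arm", "payload": {"targets": [[0,0,0,0,0,0],[0,0,0,0,0,0],[0,0,0,0,0,0],[0,0,0,0,0,0],[0,0,0,0,0,0],[0,0,0,0,0,0],[0,0,0,0,0,0],[0,0,0,0,0,0]], "hand": 0, "newtons": 110}}

```text
time_s: 18.98
position: [0.4764, -0.4054, 0.0623]
tool_rot: [[0.959, 0.285, 0.001], [0.285, -0.959, -0.001], [0.001, 0.002, -1.0]]
ft_force: [0.8, 1.1, 5.1]
grip_width: 0.021
gripper_force: 80.3
```

```bash
python3 - <<'E'
from h import *
o=env.observe(); print(o['position'],o['grip_width'],o['ft_force'],np.degrees(np.arctan2(o['tool_rot'][1,0],o['tool_rot'][0,0])))
E
```

```text
[ 0.47641845 -0.40538258  0.06230718] 0.020975303994895 [0.841829   1.05423938 5.14979388] 16.55626851376608
```

Emit:
{"api": "jog_arm", "payload": {"targets": [[0,0,-3,0,0,0],[0,0,-7,0,0,0],[0,0,-11,0,0,0],[0,0,-15,0,0,0],[0,0,-19,0,0,0],[0,0,-19,0,0,0]]}}

```text
time_s: 19.48
position: [0.4773, -0.4065, 0.2597]
tool_rot: [[0.959, 0.285, 0.009], [0.285, -0.958, -0.011], [0.005, 0.013, -1.0]]
ft_force: [-0.5, -0.2, -2.5]
grip_width: 0.0211
gripper_force: 108.9
```

Emit:
{"api": "jog_arm", "payload": {"targets": [[2,-3,0,0,0,3],[4,-6,0,0,0,6],[6,-9,0,0,0,9],[8.2,-12,0,0,0,12],[10.5,-15,0,0,0,15],[12.8,-18.5,0,0,0,17.9],[15,-21.8,0,0,0,17.9],[15,-21.8,0,0,0,17.9]]}}

```text
time_s: 20.15
position: [0.5586, -0.1467, 0.2504]
tool_rot: [[1.0, -0.017, -0.001], [-0.017, -1.0, 0.003], [-0.001, -0.003, -1.0]]
ft_force: [0.5, 0.5, -2.7]
grip_width: 0.0205
gripper_force: 109.6
```

```bash
python3 - <<'E'
from h import *
print(env.observe()['grip_width'],env.observe()['position'],rel((.5612,-.150,.160),-1.36))
for cam in('top','scene'):
    im=env.get_image(cam); save(im,cam+'3.png')
    for n in('pad1','bearing1','mount','clamp'):
        for g in env.regions_of(cam,n)[:3]: 
            if g['score']>.3: print(cam,n,round(g['score'],2),rect(cloud(im,g['pixels'])))
    if cam=='scene': 
        f=im['frame'][90:290,130:380]; cv2.imwrite('pics/s3c.png',cv2.resize(f[...,::-1],(750,600)))
E
```

```text
0.020490139944557097 [ 0.558589   -0.14673207  0.25043518] (array([0.28, 0.35, 9.04]), array([-0.2,  0.1,  0.4]))
top pad1 0.72 (array([575.8, -56.7]), array([59.5, 40. ]), 7.2)
top pad1 0.55 (array([580.9,  16. ]), array([60.6, 38.9]), 1.5)
top bearing1 0.7 (array([488.4, -52.9]), array([42. , 54.6]), 64.8)
top bearing1 0.37 (array([ 673. , -343.8]), array([ 99.5, 104.6]), 12.4)
top mount 0.7 (array([575.3,  88.3]), array([55.3, 37.7]), 15.9)
scene pad1 0.74 (array([587.8,  21.3]), array([75.3, 54.1]), 0.2)
scene pad1 0.71 (array([578.9, -50.6]), array([85.3, 51. ]), 7.7)
scene bearing1 0.5 (array([541.1, -87.1]), array([ 50.4, 173.1]), 58.1)
scene bearing1 0.31 (array([560.6, 449.6]), array([ 67.7, 133.2]), 74.8)
scene mount 0.81 (array([581.9,  88.9]), array([55., 38.]), 14.8)
```

View pics/s3c.png

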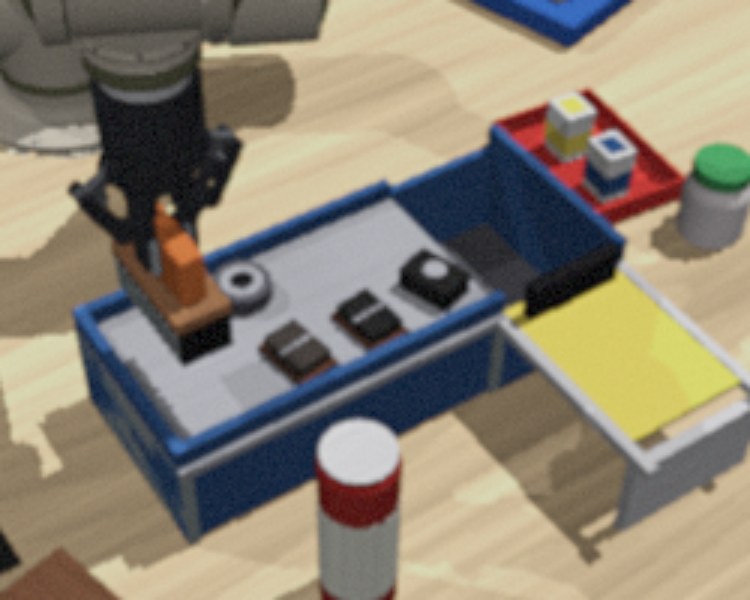

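Emit:
{"api": "jog_arm", "payload": {"targets": [[0.3,0.4,3,0,0,0.4],[0.3,0.4,6,0,0,0.4],[0.3,0.4,8,0,0,0.4],[0.3,0.4,8.6,0,0,0.4],[0.3,0.4,9,0,0,0.4],[0.3,0.4,9,0,0,0.4],[0.3,0.4,9,0,0,0.4]]}}

```text
time_s: 21.23
position: [0.5612, -0.1578, 0.1627]
tool_rot: [[1.0, -0.031, 0.002], [-0.031, -1.0, -0.001], [0.002, 0.001, -1.0]]
ft_force: [0.1, 0.3, -3.3]
grip_width: 0.0205
gripper_force: 109.4
```

```bash
python3 - <<'E'
from h import *
o=env.observe();print(o['position'],o['ft_force'],rel((.5655,.02,.160),-1.36))
im=env.get_image('scene'); save(im,'s4.png')
a=cloud(im,im['depth']>0)
H=a[(a[:,2]>.13)&(a[:,2]<.155)&(abs(a[:,0]-.56)<.09)&(abs(a[:,1]+.15)<.04)];print(rect(H),np.percentile(H[:,2],[5,50,95]))
E
```

```text
[ 0.5612227  -0.15780849  0.16271875] [ 0.14020089  0.32724645 -3.32086593] (array([ -0.12, -17.79,   0.25]), array([ 0.1, -0.1, -0.4]))
(array([ 562.8, -157.2]), array([ 48.7, 110. ]), 87.9) [0.13240259 0.149152   0.15282921]
```

Emit:
{"api": "jog_arm", "payload": {"targets": [[0,-1,0.3,0,0,-0.4],[0,-3,0.3,0,0,-0.4],[0,-5.2,0.3,0,0,-0.4],[0,-7.4,0.3,0,0,-0.4],[0,-9.6,0.3,0,0,-0.4],[0,-11.8,0.3,0,0,-0.4],[0,-14,0.3,0,0,-0.4],[0,-16,0.3,0,0,-0.4]]}}

```text
time_s: 21.95
position: [0.5655, 0.0042, 0.1591]
tool_rot: [[1.0, -0.023, 0.001], [-0.023, -1.0, -0.001], [0.001, 0.001, -1.0]]
ft_force: [-1.1, -2.4, -3.4]
grip_width: 0.0208
gripper_force: 109.5
```

```bash
python3 - <<'E'
from h import *
o=env.observe();print(o['position'],o['ft_force'],o['grip_width'],rel((.5675,.12,.160),-1.36))
E
```

```text
[0.5655231  0.00417366 0.15906651] [-1.09617979 -2.39551738 -3.36446346] 0.020821148955332144 (array([ -0.07, -11.58,  -0.1 ]), array([ 0. , -0.1,  0.1]))
```

Emit:
{"api": "jog_arm", "payload": {"targets": [[0,-1.7,0,0,0,0],[0,-3.4,0,0,0,0],[0,-5.1,0,0,0,0],[0,-6.8,0,0,0,0],[0,-8.5,0,0,0,0],[0,-10.2,0,0,0,0],[0,-11.8,0,0,0,0],[0,-13,0,0,0,0]]}}

```text
time_s: 22.62
position: [0.5684, 0.1344, 0.159]
tool_rot: [[1.0, -0.022, 0.001], [-0.022, -1.0, 0.0], [0.001, -0.0, -1.0]]
ft_force: [-0.4, -1.0, -3.6]
grip_width: 0.0206
gripper_force: 109.7
```

```bash
python3 - <<'E'
from h import *
o=env.observe();print(o['position'],o['ft_force'],o['grip_width'])
im=env.get_image('scene'); f=im['frame'][90:290,130:380]; cv2.imwrite('pics/s5c.png',cv2.resize(f[...,::-1],(750,600)))
E
```

```text
[0.5683645  0.13442842 0.15896565] [-0.3950654  -0.97317721 -3.63649609] 0.020569614144891536
```

View pics/s5c.png

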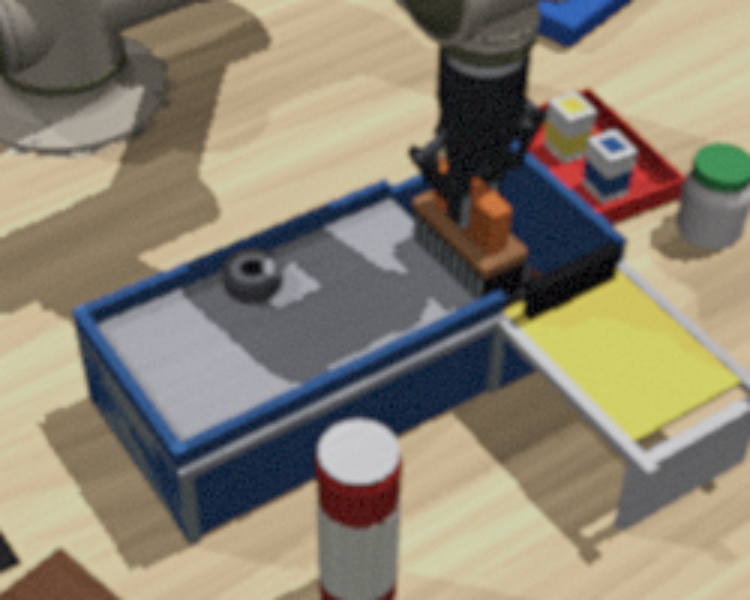

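Emit:
{"api": "jog_arm", "payload": {"targets": [[0,0,-3,0,0,0],[-1,2,-6,0,0,0],[-2,6,-6,0,0,0],[-3,10,-6,0,0,0],[-4,14,-6,0,0,0],[-5.3,18,-6,0,0,0],[-5.3,22,-6,0,0,0],[-5.3,26,-6,0,0,0]]}}

```text
time_s: 23.33
position: [0.5085, -0.1279, 0.2191]
tool_rot: [[1.0, -0.023, 0.001], [-0.023, -1.0, -0.001], [0.001, 0.001, -1.0]]
ft_force: [2.3, 0.8, -3.3]
grip_width: 0.0209
gripper_force: 109.7
```

```bash
python3 - <<'E'
from h import *
o=env.observe();print(o['position'],o['ft_force'],o['grip_width'],rel((.509,-.152,.160),-1.36))
im=env.get_image('top'); f=im['frame'][160:280,140:360]; cv2.imwrite('pics/t6c.png',cv2.resize(f[...,::-1],(770,420)))
a=cloud(im,im['depth']>0)
H=a[(a[:,2]>.106)&(a[:,2]<.135)&(a[:,0]>.46)&(a[:,0]<.61)&(a[:,1]<.15)&(a[:,1]>-.18)];print(len(H),rect(H))
W=a[(a[:,2]<.106)&(a[:,0]>.46)&(a[:,0]<.61)&(a[:,1]>.135)&(a[:,1]<.24)];print(np.percentile(W[:,2],[5,50,95,99.5]))
for n in('bearing1','pad1','mount'):
  for g in env.regions_of('top',n)[:3]: print(n,round(g['score'],2),rect(cloud(im,g['pixels'])),np.median(cloud(im,g['pixels'])[:,2]))
E
```

```text
[ 0.5085211  -0.12786022  0.21910319] [ 2.27245324  0.78428111 -3.28272634] 0.02089775984126427 (array([0.1 , 2.41, 5.91]), array([ 0. , -0.1,  0. ]))
244 (array([525.4,  -8.5]), array([138.9, 227.9]), 6.8)
[0.00131996 0.00583921 0.04268698 0.04686629]
bearing1 0.78 (array([477.3, -42.4]), array([53.1, 49.7]), 46.5) 0.11978357371421655
bearing1 0.26 (array([596.3, 215.5]), array([24.6, 55.3]), 80.2) 0.0397371476835543
pad1 0.52 (array([597. , 217.3]), array([26.3, 54.6]), 82.1) 0.03999815478148361
mount 0.51 (array([724.6, 183.1]), array([122.9, 185.4]), 88.0) 0.09783236069024481
```

View pics/t6c.png

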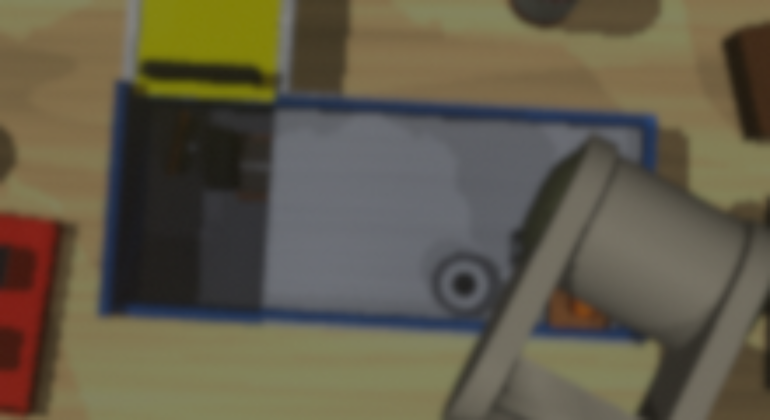

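Emit:
{"api": "jog_arm", "payload": {"targets": [[0,1,2.5,0,0,0],[0,1,5,0,0,0],[0,1,5.9,0,0,0],[0,1,5.9,0,0,0],[0,1,5.9,0,0,0]]}}

```text
time_s: 23.95
position: [0.5094, -0.1349, 0.1598]
tool_rot: [[1.0, -0.022, 0.0], [-0.022, -1.0, 0.0], [0.0, -0.0, -1.0]]
ft_force: [-0.1, 0.9, -3.0]
grip_width: 0.0208
gripper_force: 111.2
```

Emit:
{"api": "jog_arm", "payload": {"targets": [[0,-2,0,0,0,0],[0,-4,0,0,0,0],[0,-6,0,0,0,0],[0,-8,0,0,0,0],[0,-10,0,0,0,0],[0,-12,0,0,0,0],[0,-14,0,0,0,0],[0,-16,0,0,0,0]]}}

```text
time_s: 24.62
position: [0.513, 0.0254, 0.1599]
tool_rot: [[1.0, -0.022, 0.001], [-0.022, -1.0, -0.0], [0.001, 0.0, -1.0]]
ft_force: [0.1, -1.6, -4.1]
grip_width: 0.0207
gripper_force: 111.2
```

Emit:
{"api": "jog_arm", "payload": {"targets": [[0,-1.7,0,0,0,0],[0,-3.4,0,0,0,0],[0,-5.1,0,0,0,0],[0,-6.8,0,0,0,0],[0,-8.5,0,0,0,0],[0,-10,0,0,0,0],[0,-11,0,0,0,0],[0,-11,0,0,0,0]]}}

```text
time_s: 25.28
position: [0.5154, 0.1358, 0.1597]
tool_rot: [[1.0, -0.021, 0.001], [-0.021, -1.0, 0.0], [0.001, -0.0, -1.0]]
ft_force: [-0.0, -0.4, -2.9]
grip_width: 0.0208
gripper_force: 111.4
```

```bash
python3 - <<'E'
from h import *
o=env.observe();print(o['position'],o['ft_force'],o['grip_width'])
im=env.get_image('scene'); f=im['frame'][90:290,130:380]; cv2.imwrite('pics/s7c.png',cv2.resize(f[...,::-1],(750,600)))
E
```

```text
[0.51535604 0.13584832 0.15969221] [-0.03835879 -0.40155856 -2.88869054] 0.020813267601293022
```

View pics/s7c.png

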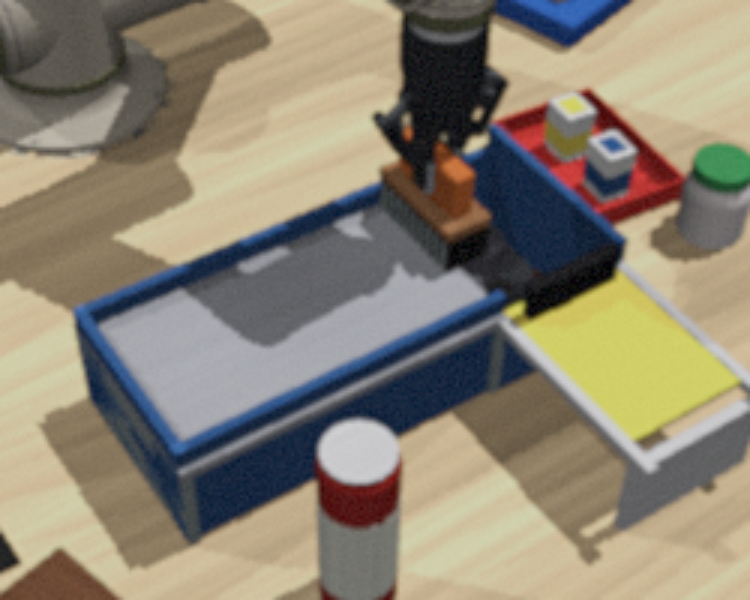

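Emit:
{"api": "jog_arm", "payload": {"targets": [[0,0,-3,0,0,0],[0,1,-7,0,0,0],[-0.2,5,-9,0,0,0],[-0.4,9,-9,0,0,0],[-0.6,13,-9,0,0,0],[-0.8,17,-9,0,0,0],[-1,21,-9,0,0,0],[-1.3,25,-9,0,0,-1.3]]}}

```text
time_s: 26.0
position: [0.4959, -0.1184, 0.2496]
tool_rot: [[1.0, -0.001, 0.0], [-0.001, -1.0, -0.0], [0.0, 0.0, -1.0]]
ft_force: [2.0, 0.5, -3.5]
grip_width: 0.0205
gripper_force: 111.3
```

Emit:
{"api": "jog_arm", "payload": {"targets": [[-0.4,4,0,0,0,0],[-0.8,8,0,0,0,0],[-1.2,12,0,0,0,0],[-1.5,16,0,0,0,0],[-1.8,20,0,0,0,0],[-2.1,24,0,0,0,0],[-2.4,27.5,0,0,0,0],[-2.4,27.5,0,0,0,0]]}}

```text
time_s: 26.67
position: [0.4702, -0.3975, 0.2481]
tool_rot: [[1.0, -0.007, -0.001], [-0.007, -1.0, -0.002], [-0.001, 0.002, -1.0]]
ft_force: [-1.0, 0.9, -3.3]
grip_width: 0.0206
gripper_force: 111.3
```

```bash
python3 - <<'E'
from h import *
o=env.observe();print(o['position'],o['ft_force'],o['grip_width'],rel((.4765,-.391,.0625),0))
for cam in ('top','scene'):
  im=env.get_image(cam)
  a=cloud(im,im['depth']>0)
  for nm,b in (('deck',(.46,.61,-.18,.12)),):
    H=a[(a[:,2]>.106)&(a[:,2]<.135)&(a[:,0]>b[0])&(a[:,0]<b[1])&(a[:,1]>b[2])&(a[:,1]<b[3])];print(len(H))
  W=a[(a[:,2]<.14)&(a[:,0]>.47)&(a[:,0]<.61)&(a[:,1]>.14)&(a[:,1]<.24)];print(cam,np.percentile(W[:,2],[5,50,95,99.5]))
  if cam=='top': f=im['frame'][160:280,140:360]; cv2.imwrite('pics/t8c.png',cv2.resize(f[...,::-1],(770,420)))
E
```

```text
[ 0.47020808 -0.3974932   0.24810283] [-0.96880548  0.90995431 -3.25577882] 0.020645381137296547 (array([ 0.65, -0.68, 18.56]), array([ 0.1,  0.1, -0.4]))
7
top [0.00143075 0.00742195 0.04331693 0.04645197]
0
scene [0.00194089 0.02035162 0.04186795 0.04533282]
```

View pics/t8c.png

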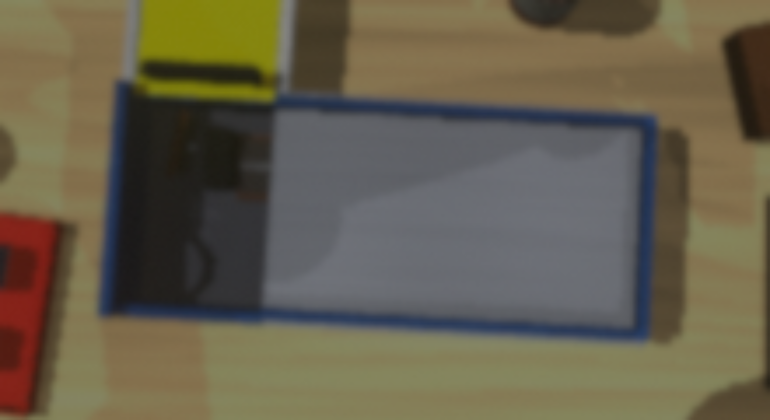

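Deck empty; the bearing at (195,265) and the other three at (180–260,150) are in the well. Place the brush.

Emit:
{"api": "jog_arm", "payload": {"targets": [[0.6,-0.7,4,0,0,-0.4],[0.6,-0.7,8,0,0,-0.4],[0.6,-0.7,12,0,0,-0.4],[0.6,-0.7,15,0,0,-0.4],[0.6,-0.7,17,0,0,-0.4],[0.6,-0.7,18,0,0,-0.4],[0.6,-0.7,18.4,0,0,-0.4],[0.6,-0.7,18.4,0,0,-0.4]]}}

```text
time_s: 27.43
position: [0.4787, -0.3836, 0.0657]
tool_rot: [[1.0, 0.007, 0.0], [0.007, -1.0, -0.0], [0.0, 0.0, -1.0]]
ft_force: [-0.1, -0.0, -3.6]
grip_width: 0.0206
gripper_force: 111.1
```

Emit:
{"api": "jog_arm", "payload": {"targets": [[0,0,0,0,0,0],[0,0,0,0,0,0]]}}

```text
time_s: 27.6
position: [0.4791, -0.3844, 0.0671]
tool_rot: [[1.0, 0.006, 0.002], [0.006, -1.0, -0.002], [0.002, 0.002, -1.0]]
ft_force: [0.4, -0.6, -3.4]
grip_width: 0.0206
gripper_force: 111.1
```

```bash
python3 - <<'E'
from h import *
o=env.observe();print(o['position'],o['ft_force'],o['tool_rot'].round(3).tolist())
im=env.get_image('scene'); a=cloud(im,im['depth']>0)
H=a[(a[:,2]>.042)&(a[:,2]<.062)&(abs(a[:,0]-.476)<.09)&(abs(a[:,1]+.39)<.05)];print(rect(H),np.percentile(H[:,2],[5,50,95]))
E
```

```text
[ 0.47906181 -0.38437211  0.06705973] [ 0.41128928 -0.58632315 -3.40119594] [[1.0, 0.006, 0.002], [0.006, -1.0, -0.002], [0.002, 0.002, -1.0]]
(array([ 481.6, -385.6]), array([111.4,  48.5]), 2.4) [0.04561412 0.05448415 0.05854996]
```

Emit:
{"api": "jog_arm", "payload": {"targets": [[0,0.4,0.2,0,0,0],[0,0.4,0.3,0,0,0],[0,0.4,0.3,0,0,0]]}}

```text
time_s: 27.9
position: [0.4784, -0.3881, 0.0623]
tool_rot: [[1.0, 0.006, 0.0], [0.006, -1.0, -0.0], [0.0, 0.0, -1.0]]
ft_force: [0.3, 0.2, -3.3]
grip_width: 0.0206
gripper_force: 111.2
```

Emit:
{"api": "jog_arm", "payload": {"targets": [[0,0,0.1,0,0,0],[0,0,0.1,0,0,0],[0,0,0.1,0,0,0]]}}

```text
time_s: 28.15
position: [0.4787, -0.3881, 0.0621]
tool_rot: [[1.0, 0.006, 0.001], [0.006, -1.0, -0.001], [0.001, 0.001, -1.0]]
ft_force: [0.1, 0.3, 4.4]
grip_width: 0.0207
gripper_force: 112.1
```

Contact (fz rose from -3.3 to +4.4 N). Release, open moderately, and lift.

Emit:
{"api": "jog_arm", "payload": {"targets": [[0,0,0,0,0,0],[0,0,0,0,0,0],[0,0,0,0,0,0],[0,0,0,0,0,0],[0,0,-2,0,0,0],[0,0,-6,0,0,0],[0,0,-10,0,0,0],[0,0,-14,0,0,0]], "hand": 0.7}}

```text
time_s: 28.82
position: [0.4783, -0.3876, 0.2029]
tool_rot: [[1.0, 0.006, -0.0], [0.006, -1.0, 0.001], [-0.0, -0.001, -1.0]]
ft_force: [0.4, -0.9, 0.1]
grip_width: 0.0598
gripper_force: 0.0
```

```bash
python3 - <<'E'
from h import *
im=env.get_image('scene'); a=cloud(im,im['depth']>0)
H=a[(a[:,2]>.085)&(a[:,2]<.11)&(abs(a[:,0]-.476)<.09)&(abs(a[:,1]+.39)<.05)];print(rect(H),np.percentile(H[:,2],[5,50,95]))
H=a[(a[:,2]>.128)&(a[:,2]<.142)&(a[:,0]>.62)&(a[:,0]<.68)&(abs(a[:,1]-.188)<.065)]; print('handle',rect(H),np.median(H,0))
print(rel((.690,.185,.20),-1.36))
E
```

```text
(array([ 478.6, -388.6]), array([95.1, 22.5]), 0.8) [0.08873997 0.09582385 0.09894415]
handle (array([654.4, 185.3]), array([100.3,  18.2]), 88.1) [0.65704807 0.18048531 0.13577542]
(array([ 21.34, -57.34,   0.77]), array([ 0.6, -0.5,  1.7]))
```

Emit:
{"api": "jog_arm", "payload": {"targets": [[1,-4,0,0,0,0],[2,-8,0,0,0,0],[3,-12,0,0,0,0],[4,-16,0,0,0,0],[5,-20,0,0,0,0],[6,-24,0,0,0,0],[7,-28,0,0,0,1],[8,-31,0,0,0,1.7]], "hand": 0}}

```text
time_s: 29.53
position: [0.5566, -0.0743, 0.2013]
tool_rot: [[1.0, -0.023, -0.0], [-0.023, -1.0, 0.0], [-0.0, -0.0, -1.0]]
ft_force: [-0.3, -0.9, -0.1]
grip_width: -0.0001
gripper_force: 0.0
```

Emit:
{"api": "jog_arm", "payload": {"targets": [[1.8,-3.7,0,0,0,0],[3.6,-7.4,0,0,0,0],[5.4,-11,0,0,0,0],[7.2,-14.7,0,0,0,0],[9,-18.4,0,0,0,0],[11,-22,0,0,0,0],[13,-25.5,0,0,0,0],[13.3,-26.5,0,0,0,0]]}}

```text
time_s: 30.2
position: [0.697, 0.1894, 0.1996]
tool_rot: [[1.0, -0.02, -0.0], [-0.02, -1.0, 0.001], [-0.0, -0.001, -1.0]]
ft_force: [0.9, -0.6, 0.1]
grip_width: 0.0004
gripper_force: 0.0
```

```bash
python3 - <<'E'
from h import *
o=env.observe();print(o['position'],o['q'].round(1),o['grip_width'],rel((.693,.186,.112),-1.36))
E
```

```text
[0.69700387 0.18941462 0.1995714 ] [ 5.8 41.4 44.3  0.1 94.4 96.9] 0.00035724629580351333 (array([-0.39,  0.36,  8.76]), array([-0.1,  0. ,  0.2]))
```

Emit:
{"api": "jog_arm", "payload": {"targets": [[0,0.2,3,0,0,0],[0,0.2,6,0,0,0],[0,0.2,8,0,0,0],[0,0.2,8.6,0,0,0],[0,0.2,8.6,0,0,0]]}}

```text
time_s: 30.62
position: [0.6951, 0.1821, 0.1135]
tool_rot: [[1.0, -0.024, -0.003], [-0.024, -1.0, -0.0], [-0.003, 0.0, -1.0]]
ft_force: [-0.6, -0.7, 1.7]
grip_width: 0.0001
gripper_force: 0.0
```

Emit:
{"api": "jog_arm", "payload": {"targets": [[-1.2,0,0,0,0,0],[-2.4,0,0,0,0,0],[-4,0,0,0,0,0],[-5.7,0,0,0,0,0],[-7.4,0,0,0,0,0],[-9.1,0,0,0,0,0],[-10.8,0,0,0,0,0],[-12.5,0,0,0,0,0]]}}

```text
time_s: 31.28
position: [0.5717, 0.1854, 0.1176]
tool_rot: [[1.0, -0.024, 0.006], [-0.024, -1.0, 0.001], [0.006, -0.001, -1.0]]
ft_force: [2.8, 2.4, -1.2]
grip_width: -0.0001
gripper_force: 1.6
```

Emit:
{"api": "jog_arm", "payload": {"targets": [[-1.3,0,0,0,0,0],[-2.6,0,0,0,0,0],[-3.8,0,0,0,0,0],[-5,0,0,0,0,0],[-6,0,0,0,0,0],[-6.6,0,0,0,0,0],[-7,0,0,0,0,0],[-7,0,0,0,0,0]]}}

```text
time_s: 31.95
position: [0.5011, 0.187, 0.1165]
tool_rot: [[1.0, -0.023, 0.002], [-0.023, -1.0, 0.0], [0.002, -0.0, -1.0]]
ft_force: [0.0, 0.1, 0.5]
grip_width: 0.0
gripper_force: 0.0
```

Emit:
{"api": "jog_arm", "payload": {"targets": [[-0.3,0,0,0,0,0],[-0.6,0,0,0,0,0],[-0.8,0,0,0,0,0]]}}

```text
time_s: 32.2
position: [0.493, 0.1871, 0.1155]
tool_rot: [[1.0, -0.024, 0.001], [-0.024, -1.0, 0.0], [0.001, -0.0, -1.0]]
ft_force: [2.9, -0.1, 2.1]
grip_width: 0.0001
gripper_force: 1.3
```

Emit:
{"api": "jog_arm", "payload": {"targets": [[-0.1,0,0,0,0,0],[-0.2,0,0,0,0,0],[-0.3,0,0,0,0,0]]}}

```text
time_s: 32.45
position: [0.4899, 0.1872, 0.1153]
tool_rot: [[1.0, -0.024, 0.0], [-0.024, -1.0, -0.0], [0.0, 0.0, -1.0]]
ft_force: [2.9, 0.7, 2.0]
grip_width: 0.0001
gripper_force: 1.3
```

Emit:
{"api": "jog_arm", "payload": {"targets": [[-0.1,0,0,0,0,0],[-0.2,0,0,0,0,0],[-0.3,0,0,0,0,0]]}}

```text
time_s: 32.7
position: [0.4895, 0.1872, 0.1155]
tool_rot: [[1.0, -0.024, 0.007], [-0.024, -1.0, 0.0], [0.007, -0.0, -1.0]]
ft_force: [18.1, 0.1, -9.1]
grip_width: 0.0003
gripper_force: 8.7
```

Emit:
{"api": "jog_arm", "payload": {"targets": [[-0.1,0,0,0,0,0],[-0.2,0,0,0,0,0],[-0.2,0,0,0,0,0]]}}

```text
time_s: 32.95
position: [0.4895, 0.1872, 0.1156]
tool_rot: [[1.0, -0.024, 0.011], [-0.024, -1.0, 0.001], [0.011, -0.001, -1.0]]
ft_force: [22.4, 0.3, -12.2]
grip_width: 0.0002
gripper_force: 11.2
```

Stop reached at x = 0.4895 as predicted (180 mm travel). Back off, lift and check.

Emit:
{"api": "jog_arm", "payload": {"targets": [[1.2,0,0,0,0,0],[2,0,0,0,0,0],[2,0,-4,0,0,0],[2,0,-8,0,0,0],[2,0,-12,0,0,0],[-2,0,-15,0,0,0],[-6,0,-17,0,0,0],[-10,0,-17,0,0,0]]}}

```text
time_s: 33.62
position: [0.3929, 0.1895, 0.2867]
tool_rot: [[1.0, -0.024, 0.003], [-0.024, -1.0, 0.001], [0.003, -0.001, -1.0]]
ft_force: [0.6, 0.9, 0.5]
grip_width: -0.0001
gripper_force: 0.0
```

```bash
python3 - <<'E'
from h import *
im=env.get_image('top'); a=cloud(im,im['depth']>0); save(im,'t9.png')
for cam in('top','scene'):
    im=env.get_image(cam); a=cloud(im,im['depth']>0); save(im,cam+'9.png')
    H=a[(a[:,2]>.128)&(a[:,2]<.142)&(a[:,0]>.45)&(a[:,0]<.5)&(abs(a[:,1]-.188)<.065)]; print('handle',len(H),rect(H) if len(H) else 0)
    for n in('spray_can','wood_block','grease_jar','brush','bin'):
        g=env.regions_of(cam,n)
        if g: P=cloud(im,g[0]['pixels']); zt=np.percentile(P[:,2],95); print(cam,n,rect(P[P[:,2]>zt-.01]),zt.round(3))
    if cam=='scene': cv2.imwrite('pics/s9b.png',cv2.resize(im['frame'][60:,:,::-1],(800,506)))
E
```

```text
handle 157 (array([468.6, 196.1]), array([110.5,  26.1]), 86.3)
top spray_can (array([ 748.2, -113.3]), array([56.4, 56.6]), 0.1) 0.192
top wood_block (array([ 671. , -332.2]), array([100.7,  79.6]), 12.1) 0.073
top grease_jar (array([585.5, 444.4]), array([61. , 58.4]), 2.0) 0.093
top brush (array([ 475.7, -387.1]), array([21.3, 87.2]), 89.9) 0.101
top bin (array([439.6, 341.9]), array([248.3, 178.1]), 86.0) 0.029
handle 164 (array([475.8, 191.5]), array([100.8,  17.6]), 88.7)
scene spray_can (array([ 752.1, -112.4]), array([58.9, 59.3]), 81.2) 0.19
scene wood_block (array([ 674.3, -330.9]), array([101.8,  80.2]), 13.0) 0.071
scene grease_jar (array([590.2, 443.4]), array([61.6, 65.1]), 27.2) 0.091
scene brush (array([ 478.6, -388.5]), array([90.6, 22.3]), 0.2) 0.098
scene bin (array([447.3, 408.2]), array([121.9, 183.3]), 84.0) 0.029
```

View pics/s9b.png

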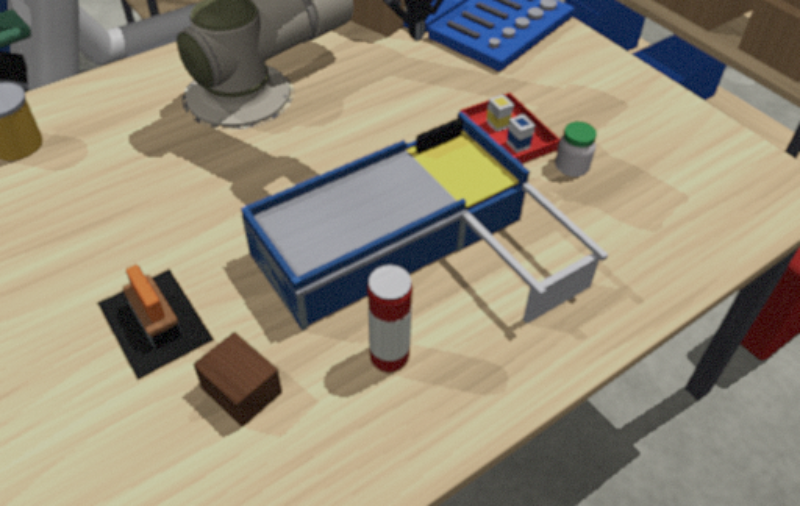

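The picture shows the cover shut at (465,165), the deck empty, the brush upright on its mat at (150,300), both boxes in the bin at (510,120), and the bystanders where they were. I'm handing it in.

```bash
python3 -c "
from rig import env
print(env.close_job())"
```

```text
the job is handed in; nothing more can be done
None
```

The job is handed in; the last pictures showed both boxes in the bin, the four scrap parts swept into the well, the brush upright on its mat, the cover shut to its stop, and the can, block and jar where they were.

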